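# Load the reagent bottle carrier

## Robot

A 6-joint arm with a two-finger parallel gripper is mounted at the origin on the work surface. World frame = base frame: x ahead of the robot, y to its left, z up, the work surface at z = 0. Lengths are in m, angles in rad, forces in N, time in s.
With the tool pointing down it reaches from about 0.325 to 0.9 m from the base axis. Payload 6.1 kg.
Tool frame: the origin (TCP) lies midway between the tips of the shut fingers; the grasp point (between the pads) lies 19 mm behind it; y points along the fingers, z is the direction in which the jaws open and shut, and the axes are right-handed (so a half turn about y gives the same grasp; the last joint's range is limited). The gripper opens to 87 mm and grips with 3 to 60 N. Pads are 19 mm wide; open, the fingers measure 117 mm over their backs; the gripper's body (75 mm by 190 mm) begins 51 mm behind the grasp point.
Start: joints at [-1.424, 0.22, 1.526, -0, 1.395, -0.126], TCP at [0.168, -0.602, 0.223] pointing down, gripper open.
Joint ranges: [-2.98, 2.98], [-0.91, 2.08], [0.09, 2.57], [-1.24, 4.39], [0.2, 2.65], [-2.68, 2.68]. Speed limits (rad/s): [2.57, 2.57, 3.01, 3.14, 3.14, 3.14].

## Interface

Orientations are given as a rotation vector (axis times angle).
In Python, from plant import robot gives the robot as it stands. The module is installed in compiled form; this text tells all that it offers.
- The arm moves only by the shell command python3 -m pendant 'ROWS'. ROWS is JSON, one flat list of numbers, 7 for each row, row after row: the shift along the tool's x, y, z in cm, then the turn, a rotation vector about the tool's x, y, z in degrees, then the opening, from 0 (shut) to 1 (fully open). A call has 1 to 10 rows; each row is the pose to reach, as a shift and turn from the pose commanded when the call began, along the tool's axes at that moment; what a row does not reach only later rows make up. A row lasts 1/8 s, in which the tool goes at most 62.5 mm and 10.7 degrees, less where a joint would pass 70% of its speed; a pose out of reach is approached as far as the arm can. A call with a gripper value outside its range is refused whole. The fingers move at their own pace and stop on an object; the grip force is fixed at half the most. Time passes only in rows, so rows that repeat a pose let the fingers close. It gives the time, the measured TCP pose, the force and the opening at its end, in the units of the state.
- robot.state(): the state, without advancing time (a new reading comes with each control period).
- robot.capture(name): name is "scene" or "top"; returns the picture (384x512x3 uint8, red, green, blue); there is no depth.
- robot.calibration(name): a dict with "mtx" (3x3 intrinsics, pixels), "D" ([k1, k2, p1, p2, k3] as OpenCV has them; the pictures are not rectified), "R" (3x3) and "t" (3): a world point X has camera coordinates R X + t. Camera axes: x right, y down, z forward; pixel columns grow to the right and rows downward; lengths in m; the calibration is good to about 2 mm. A picture is of the moment at which its call begins. calibration takes no time and is no camera call.
- robot.finish_job(): hands the job in, once; it reports no verdict.
The state is a dict: "t": time; "qpos": joint angles; "qvel": joint speeds; "tau": joint torques, N m; "tcp_pos": TCP position; "tcp_rot": TCP orientation; "contact_force": force on the tool from outside, world axes, zero at the start; "moment": the same for the moment, N m; "width": finger opening in m.
Only numpy, scipy, OpenCV 4.12 (cv2) and the standard library are available. Lean on these libraries where they do the work, as an engineer would, in place of code of your own. Each camera call takes 0.05 s, during which the arm holds its last target.

## Task

Load the blue bottle carrier for the next class: stand the four narrow-mouth bottles in it, each in the cup made for its size, right down on the cup's floor. Keep the bottles upright and lower them in rather than dropping them, and leave the two wide-mouth jars standing where they are on the bench.

Things in the scene. Friction and masses are not known exactly. Their poses are not given: they have to be found in the camera images.
- bottle_250: Narrow-mouth bottle, largest of the four (250 ml, about 270 g): white plastic with a blank paper label, a sloping shoulder and a narrow black screw cap. Body 61 mm across and 86 mm high, 116 mm tall in all; the cap is 34 mm across and takes the top 24 mm, a good place to grip. Stands upright, loose. Origin: centre of its underside, z up along its axis.
- bottle_125: Narrow-mouth bottle, second largest of the four (125 ml, about 145 g): white plastic with a blank paper label, a sloping shoulder and a narrow black screw cap. Body 50 mm across and 70 mm high, 100 mm tall in all; the cap is 30 mm across and takes the top 22 mm, a good place to grip. Stands upright, loose. Origin: centre of its underside, z up along its axis.
- bottle_60: Narrow-mouth bottle, second smallest of the four (60 ml, about 75 g): white plastic with a blank paper label, a sloping shoulder and a narrow black screw cap. Body 40 mm across and 58 mm high, 86 mm tall in all; the cap is 26 mm across and takes the top 20 mm, a good place to grip. Stands upright, loose. Origin: centre of its underside, z up along its axis.
- bottle_30: Narrow-mouth bottle, smallest of the four (30 ml, about 40 g): white plastic with a blank paper label, a sloping shoulder and a narrow black screw cap. Body 31 mm across and 46 mm high, 72 mm tall in all; the cap is 22 mm across and takes the top 20 mm, a good place to grip. Stands upright, loose. Origin: centre of its underside, z up along its axis.
- cup_250: Grey holder cup for the 250 ml bottle, largest of four: round bore 70 mm, flared to 82 mm over the top 9 mm. Rim 30 mm, inner floor 5 mm above its origin: the centre of its underside, 4 mm above the bench, z up. Fixed. The cups stand in any order in a 93 mm square, in a low blue tray, often turned: 196 mm square, walls 26 mm high, a handle 25 mm out at two ends.
- cup_125: Grey holder cup for the 125 ml bottle, second largest of four: round bore 59 mm, flared to 71 mm over the top 9 mm. Rim 30 mm, inner floor 5 mm above its origin: the centre of its underside, 4 mm above the bench, z up. Fixed. The cups stand in any order in a 93 mm square, in a low blue tray, often turned: 196 mm square, walls 26 mm high, a handle 25 mm out at two ends.
- cup_60: Grey holder cup for the 60 ml bottle, second smallest of four: round bore 49 mm, flared to 61 mm over the top 9 mm. Rim 30 mm, inner floor 5 mm above its origin: the centre of its underside, 4 mm above the bench, z up. Fixed. The cups stand in any order in a 93 mm square, in a low blue tray, often turned: 196 mm square, walls 26 mm high, a handle 25 mm out at two ends.
- cup_30: Grey holder cup for the 30 ml bottle, smallest of four: round bore 40 mm, flared to 52 mm over the top 9 mm. Rim 30 mm, inner floor 5 mm above its origin: the centre of its underside, 4 mm above the bench, z up. Fixed. The cups stand in any order in a 93 mm square, in a low blue tray, often turned: 196 mm square, walls 26 mm high, a handle 25 mm out at two ends.
- jar_large: Large wide-mouth jar of dry salts, a look-alike that stays on the bench: the same white plastic, label and black cap as the bottles, but the cap is nearly as wide as the body. Body 61 mm across and 68 mm high, 92 mm tall in all, cap 55 mm across and 20 mm high, about 300 g. Loose. Origin: centre of its underside, z up.
- jar_small: Small wide-mouth jar of dry salts, a look-alike that stays on the bench: the same white plastic, label and black cap as the bottles, but the cap is nearly as wide as the body. Body 50 mm across and 56 mm high, 78 mm tall in all, cap 44 mm across and 18 mm high, about 170 g. Loose. Origin: centre of its underside, z up.
Not all that is in view belongs to the job. Leave any orange or purple look-alike of the bottle_125 alone.

How it is judged:
By the outcome, as a careful person would: the job done as asked, in the order asked, and still so for the second after the job is handed in, with the robot touching nothing.
It also fails if it takes over 102 s, if anything falls off the work surface, if the arm or the gripper's body presses on something with over 40 N, if the wrist force passes 120 N, or if a joint passes its speed limit or range.

## Working session

There is one attempt and no reset: what is moved stays moved. The work goes in short steps, Python scripts to look and compute and a shell command to move; the robot and the scene stay as the last step left them, time stands still between calls to the robot, and variables do not carry over. Pictures are saved under pics/ and viewed, and the job is handed in when it is done.

```bash
mkdir -p pics; python3 - <<'E'
from plant import robot
import cv2,numpy as np
np.set_printoptions(precision=4,suppress=True)
for n in("scene","top"):
    im=robot.capture(n); cv2.imwrite(f"pics/{n}0.png",im[:,:,::-1])
    c=robot.calibration(n); print({k:np.array(v) for k,v in c.items()})
print(robot.state())
E
```

```text
{'mtx': array([[495.2129,   0.    , 252.3847],
       [  0.    , 495.2129, 189.8591],
       [  0.    ,   0.    ,   1.    ]]), 'D': array([0.0363, 0.    , 0.    , 0.    , 0.    ]), 'R': array([[-0.5387,  0.8424,  0.0127],
       [ 0.5763,  0.3795, -0.7237],
       [-0.6145, -0.3826, -0.6899]]), 't': array([ 0.206 , -0.2465,  1.5723])}
{'mtx': array([[465.116 ,   0.    , 263.9534],
       [  0.    , 465.116 , 189.9229],
       [  0.    ,   0.    ,   1.    ]]), 'D': array([-0.0659,  0.    ,  0.    ,  0.    ,  0.    ]), 'R': array([[-0.026 , -0.999 , -0.0352],
       [-0.994 ,  0.0295, -0.105 ],
       [ 0.106 ,  0.0323, -0.9938]]), 't': array([0.0744, 0.4543, 1.0889])}
{'t': 0.1, 'qpos': array([-1.4241,  0.2211,  1.5275, -0.    ,  1.3947, -0.1261]), 'qvel': array([-0.0013, -0.0021, -0.0034,  0.0007,  0.0016,  0.0012]), 'tau': array([  0.0009, -49.5943, -38.8521,   0.0704,   0.0515,  -0.0001]), 'tcp_pos': array([ 0.1683, -0.6014,  0.2216]), 'tcp_rot': array([-0.2849,  2.0773, -2.0738]), 'contact_force': array([0.3734, 1.7573, 0.6155]), 'moment': array([-0.019 ,  0.0329,  0.0418]), 'width': 0.08713652326590612}
```

View pics/top0.png

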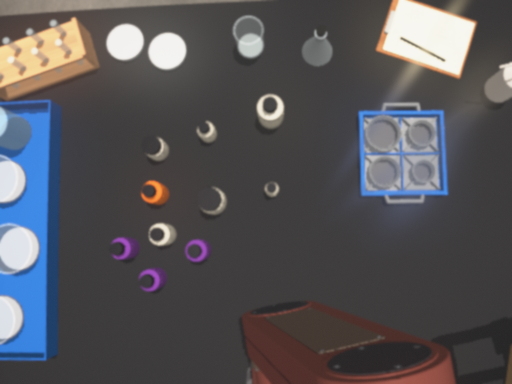

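View pics/scene0.png

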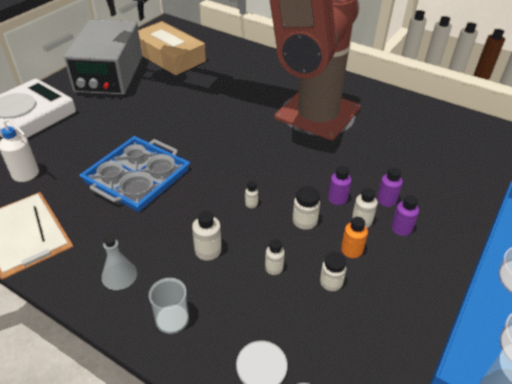

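```bash
python3 - <<'E'
import cv2
t=cv2.imread("pics/top0.png");s=cv2.imread("pics/scene0.png")
def c(im,x,y,w,h,k,n): cv2.imwrite(f"pics/{n}.png",cv2.resize(im[y:y+h,x:x+w],None,fx=k,fy=k,interpolation=cv2.INTER_CUBIC))
c(t,100,85,200,150,4,"a1");c(t,350,95,100,110,5,"a2");c(t,100,170,120,130,4,"a4");c(s,180,150,250,150,3,"a3")
E
```

```text
(no output)
```

View pics/a1.png

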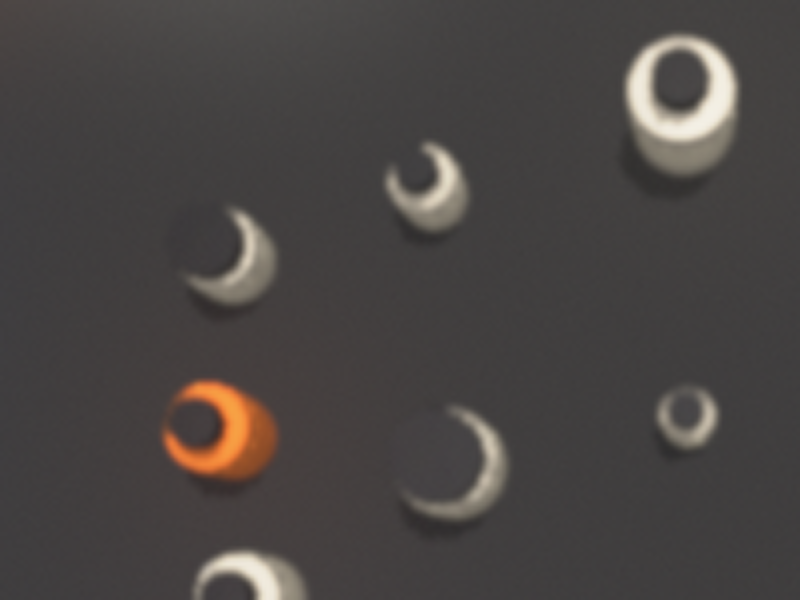

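View pics/a2.png

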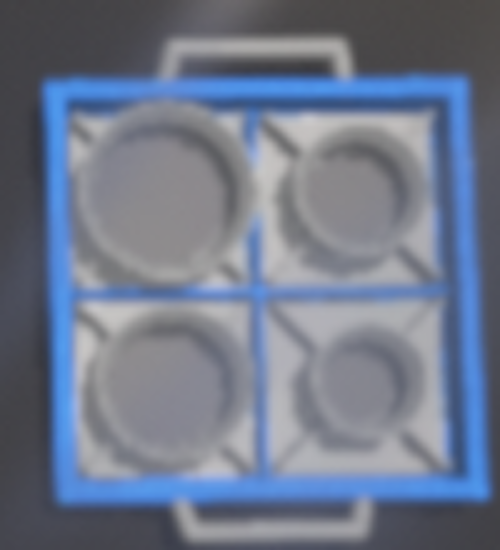

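View pics/a4.png

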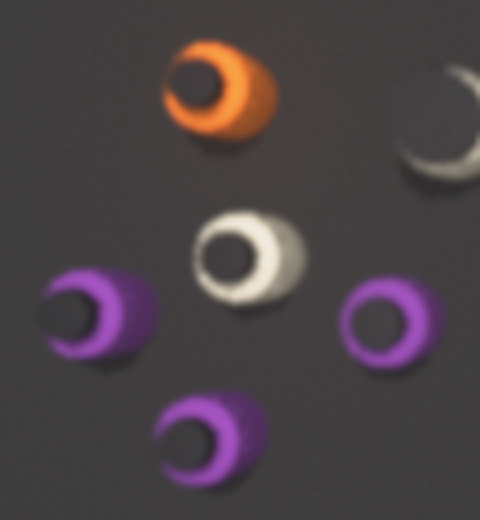

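View pics/a3.png

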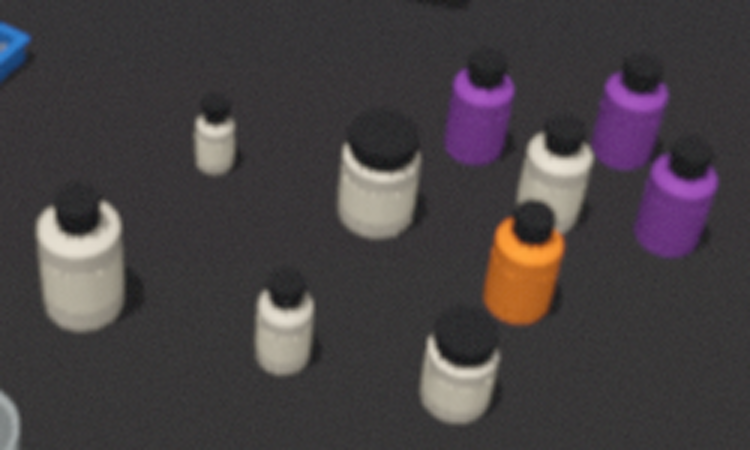

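```bash
cat > h.py <<'E'
import cv2,numpy as np
from plant import robot
from scipy.optimize import minimize
np.set_printoptions(precision=4,suppress=True)
C={n:{k:np.array(v,float) for k,v in robot.calibration(n).items()} for n in("scene","top")}
def proj(n,X):
    c=C[n]; return cv2.projectPoints(np.array(X,float).reshape(-1,1,3),cv2.Rodrigues(c['R'])[0],c['t'],c['mtx'],c['D'])[0].reshape(-1,2)
def ray(n,px,z):
    c=C[n]; u=cv2.undistortPoints(np.array([[px]],float),c['mtx'],c['D'])[0,0]
    d=c['R'].T@np.array([u[0],u[1],1]); o=-c['R'].T@c['t']
    return (o+d*(z-o[2])/d[2])[:2]
a=np.linspace(0,2*np.pi,40)
def circ(x,y,r,z): return np.c_[x+r*np.cos(a),y+r*np.sin(a),0*a+z]
S=4
B={'bottle_250':(.0305,.086,.116,.017,.024),'bottle_125':(.025,.070,.100,.015,.022),'bottle_60':(.02,.058,.086,.013,.020),'bottle_30':(.0155,.046,.072,.011,.020),'jar_large':(.0305,.068,.092,.0275,.02),'jar_small':(.025,.056,.078,.022,.018)}
def hull(n,pts,o,w):
    m=np.zeros((w*S,w*S),np.uint8); p=(proj(n,pts)-o+.5)*S-.5
    cv2.fillConvexPoly(m,cv2.convexHull(np.round(p*16).astype(np.int32)),1,shift=4); return cv2.resize(m.astype(np.float32),(w,w),interpolation=cv2.INTER_AREA)
def fit(name,x0,imgs,views=("top","scene")):
    r,h,H,rc,hc=B[name]; w=64; O={};M={}
    for n in views:
        o=np.round(proj(n,[[*x0,h/2]])[0]).astype(int)-w//2; O[n]=o
        g=imgs[n][o[1]:o[1]+w,o[0]:o[0]+w].astype(np.float32)
        M[n]=np.clip((g.min(2)-80)/60,0,1)   # white, not saturated
    def cost(p):
        c=0
        for n in views:
            b=hull(n,np.r_[circ(p[0],p[1],r,0),circ(p[0],p[1],r,h*p[2]*1.0),circ(p[0],p[1],rc,H-hc)],O[n],w)
            k=hull(n,np.r_[circ(p[0],p[1],rc,H-hc),circ(p[0],p[1],rc,H)],O[n],w)
            m=np.clip(b-k,0,1); near=hull(n,np.r_[circ(p[0],p[1],r*1.25,0),circ(p[0],p[1],r*1.25,H)],O[n],w)
            c+=np.sum((m-M[n])**2*(near>0))+0
        return c
    best=min((minimize(cost,[x0[0]+dx,x0[1]+dy,.9],method='Nelder-Mead',options=dict(initial_simplex=[[x0[0]+dx,x0[1]+dy,.9],[x0[0]+dx+.006,x0[1]+dy,.9],[x0[0]+dx,x0[1]+dy+.006,.9],[x0[0]+dx,x0[1]+dy,.75]],xatol=1e-4,fatol=.01)) for dx,dy in((0,0),(.004,-.004),(-.004,.004))),key=lambda q:q.fun)
    return best.x,best.fun
E
python3 - <<'E'
from h import *
I={n:cv2.imread(f"pics/{n}0.png") for n in("scene","top")}
g={'bottle_250':(270,105),'bottle_60':(204,128),'bottle_30':(271.75,188),'bottle_125':(157,234.5),'jar_large':(208,199),'jar_small':(151,145)}
P={}
for k,p in g.items():
    x0=ray("top",p,B[k][2])
    print(k,x0,fit(k,x0,I),fit(k,x0,I,("top",))[0],fit(k,x0,I,("scene",))[0]); P[k]=fit(k,x0,I)[0][:2]
for nm,p in {'org':(148.5,190),'pR':(194,250.5),'pB':(147,281),'pL':(118.5,248.5)}.items(): print(nm,ray("top",p,.1))
for k,p in {'250':(165,195),'125':(170,388),'60':(362,198),'30':(368,380)}.items():
    print('cup',k,ray("top",(p[0]/5+350-.4,p[1]/5+95-.4),.034))
for p in((57,92),(468,88),(478,490),(70,490)): print('tray',ray("top",(p[0]/5+349.6,p[1]/5+94.6),.028))
for n in I:
    im=cv2.resize(I[n],None,fx=3,fy=3,interpolation=cv2.INTER_CUBIC)
    for k,p in P.items():
        r,h,H,rc,hc=B[k]
        for q in(circ(*p,r,0),circ(*p,rc,H)): cv2.polylines(im,[np.round((proj(n,q)+.5)*3-.5).astype(int)],True,(0,255,0),1)
    cv2.imwrite(f"pics/o_{n}.png",im[250:800,300:900] if n=="top" else im[450:900,500:1290])
E
```

```text
bottle_250 [0.6379 0.0402] (array([0.643 , 0.0415, 1.02  ]), np.float64(135.38067626953125)) [0.6448 0.0414 0.9868] [0.6413 0.0406 0.9736]
bottle_60 [0.5978 0.1946] (array([0.6031, 0.1981, 0.9567]), np.float64(52.12477493286133)) [0.6056 0.1992 0.8089] [0.6011 0.1973 0.9161]
bottle_30 [0.4551 0.0422] (array([0.4586, 0.0439, 0.8329]), np.float64(21.670970916748047)) [0.4598 0.0437 0.6603] [0.4569 0.0427 0.8567]
bottle_125 [0.355  0.3013] (array([0.3565, 0.3066, 0.9744]), np.float64(170.16067504882812)) [0.357  0.3082 0.9243] [0.3484 0.3043 0.8735]
jar_large [0.4322 0.1864] (array([0.4338, 0.187 , 0.8075]), np.float64(55.04522705078125)) [0.4355 0.188  0.7061] [0.4316 0.1858 0.8457]
jar_small [0.5639 0.3211] (array([0.5654, 0.3242, 0.7928]), np.float64(68.28055572509766)) [0.5677 0.3248 0.7699] [0.5638 0.3234 0.8349]
org [0.4558 0.3206]
pR [0.3176 0.2182]
pB [0.2525 0.3245]
pL [0.3257 0.3894]
cup 250 [ 0.5826 -0.2267]
cup 125 [ 0.4891 -0.2239]
cup 60 [ 0.5784 -0.3213]
cup 30 [ 0.4902 -0.3184]
tray [ 0.6364 -0.1787]
tray [ 0.6327 -0.3786]
tray [ 0.4367 -0.3696]
tray [ 0.4425 -0.1751]
```

```bash
ls pics
```

```text
a1.png
a2.png
a3.png
a4.png
o_scene.png
o_top.png
scene0.png
top0.png
```

View pics/o_top.png

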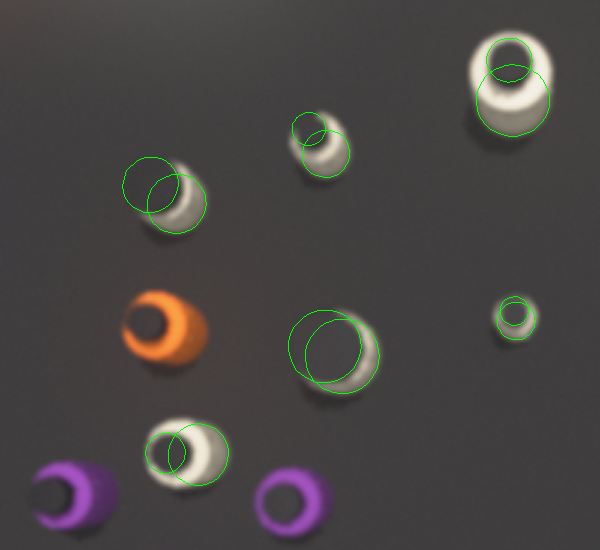

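View pics/o_scene.png

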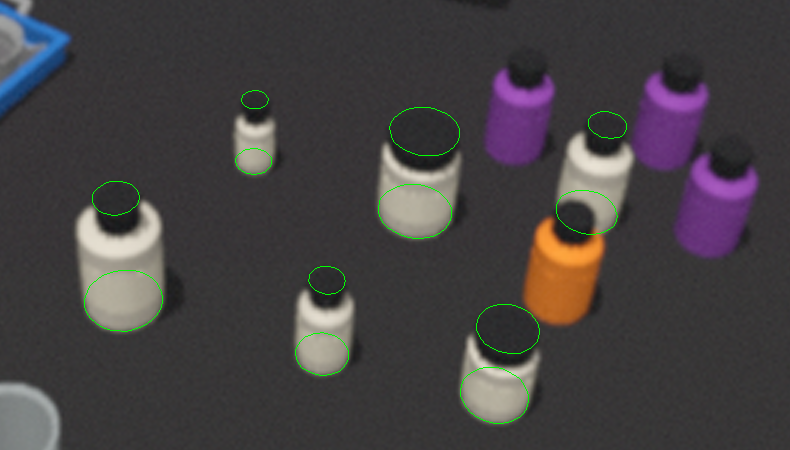

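```bash
cat >> h.py <<'E'
from scipy.spatial.transform import Rotation as Rn
def go(x,y,z):
    s=robot.state(); R=Rn.from_rotvec(s['tcp_rot']).as_matrix()
    print('t',s['t'],'tcp',s['tcp_pos'],'w',s['width'],'F',s['contact_force']); print('shift cm',R.T@(np.array([x,y,z])-s['tcp_pos'])*100)
E
python3 -c "
from h import *
print(Rn.from_rotvec(robot.state()['tcp_rot']).as_matrix())
go(.458,.043,.16)"
```

```text
[[-0.963  -0.0003  0.2694]
 [-0.2694  0.0017 -0.963 ]
 [-0.0002 -1.     -0.0017]]
t 0.1 tcp [ 0.1683 -0.6014  0.2216] w 0.08713652326590612 F [0.3734 1.7573 0.6155]
shift cm [-45.2581   6.2567 -54.2379]
```

```bash
python3 -m pendant '[-22,1,-28,0,10,0,1, -45.2,3,-54.2,0,15.6,0,1, -45.2,3,-54.2,0,15.6,0,1, -45.2,3,-54.2,0,15.6,0,1, -45.2,3,-54.2,0,15.6,0,1, -45.2,3,-54.2,0,15.6,0,1, -45.2,3,-54.2,0,15.6,0,1, -45.2,3,-54.2,0,15.6,0,1, -45.2,3,-54.2,0,15.6,0,1, -45.2,3,-54.2,0,15.6,0,1]'
python3 -c "
from h import *
print(robot.state()['qpos'])
go(.458,.043,.16)"
```

```text
t: 1.35
tcp_pos: [0.4245, -0.0302, 0.1961]
tcp_rot: [0.0, 2.22, -2.221]
contact_force: [1.0, -0.8, 0.9]
width: 0.0871
[-0.2567 -0.2585  2.0485 -0.0002  1.3507  1.3136]
t 1.35 tcp [ 0.4245 -0.0302  0.1961] w 0.08705819822715971 F [ 0.9676 -0.7532  0.9242]
shift cm [-3.3511  3.6083 -7.3237]
```

```bash
python3 -m pendant '[-3.4,5,-7.4,0,0,0,1, -3.4,5,-7.4,0,0,0,1, -3.4,5,-7.4,0,0,0,1, -3.4,5,-7.4,0,0,0,1]'
python3 - <<'E'
from h import *
go(.458,.0435,.0545)
for n in("scene","top"): cv2.imwrite(f"pics/b_{n}.png",robot.capture(n)[:,:,::-1])
im=cv2.imread("pics/b_scene.png");cv2.imwrite("pics/b1.png",cv2.resize(im[100:250,180:330],None,fx=4,fy=4))
E
```

```text
t: 1.85
tcp_pos: [0.4579, 0.0413, 0.1463]
tcp_rot: [-0.001, 2.221, -2.222]
contact_force: [-0.5, 0.2, 0.6]
width: 0.0874
t 1.85 tcp [0.4579 0.0413 0.1463] w 0.08740292402008644 F [-0.4931  0.1867  0.6447]
shift cm [-0.0106  9.181  -0.2232]
```

View pics/b1.png

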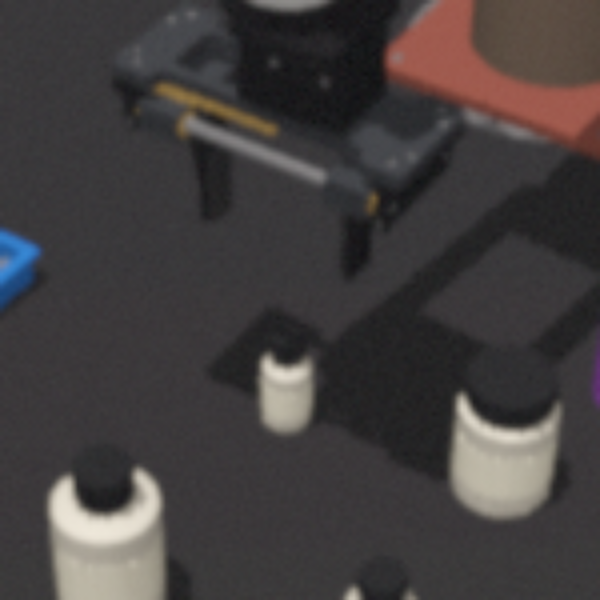

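The gripper straddles bottle_30 (cap at crop (287,345)) with clear space around. Descend and grip.

```bash
python3 -m pendant '[0,4,-0.2,0,0,0,1, 0,7,-0.2,0,0,0,1, 0,9.1,-0.2,0,0,0,1, 0,9.1,-0.2,0,0,0,1, 0,9.1,-0.2,0,0,0,0, 0,9.1,-0.2,0,0,0,0, 0,9.1,-0.2,0,0,0,0, 0,9.1,-0.2,0,0,0,0, 0,9.1,-0.2,0,0,0,0, 0,9.1,-0.2,0,0,0,0]'
python3 - <<'E'
from h import *
go(.458,.0435,.0545)
E
```

```text
t: 3.2
tcp_pos: [0.458, 0.0438, 0.0551]
tcp_rot: [-0.001, 2.221, -2.221]
contact_force: [0.4, 0.1, -0.5]
width: 0.0353
t 3.2 tcp [0.458  0.0438 0.0551] w 0.03526495452153475 F [ 0.3586  0.0672 -0.4515]
shift cm [0.0025 0.0606 0.033 ]
```

```bash
python3 -m pendant '[0,0,0,0,0,0,0, 0,0,0,0,0,0,0, 0,0,0,0,0,0,0, 0,0,0,0,0,0,0, 0,0,0,0,0,0,0, 0,-2,0,0,0,0,0, 0,-6,0,0,0,0,0, 0,-11,0,0,0,0,0, 0,-11,0,0,0,0,0]'
python3 - <<'E'
from h import *
cv2.imwrite("pics/c_scene.png",robot.capture("scene")[:,:,::-1])
im=cv2.imread("pics/c_scene.png");cv2.imwrite("pics/c1.png",cv2.resize(im[100:250,180:330],None,fx=4,fy=4))
go(.490,-.319,.165)
E
```

```text
t: 4.32
tcp_pos: [0.4614, 0.0435, 0.1698]
tcp_rot: [0.009, 2.216, -2.217]
contact_force: [0.6, -0.4, -1.0]
width: 0.0211
t 4.375 tcp [0.4596 0.0437 0.1671] w 0.020678212524587194 F [-0.157   0.5029 -0.5269]
shift cm [-3.0148  0.2415 36.2683]
```

View pics/c1.png

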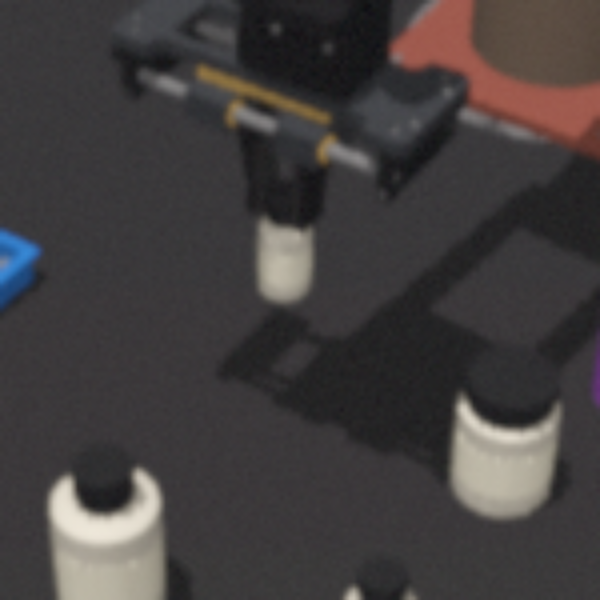

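```bash
cat > ov.py <<'E'
from h import *
import sys
cx,cy,th=map(float,sys.argv[1:4]); th=np.radians(th)
c,s=np.cos(th),np.sin(th); k={}
for nm,dx,dy,r in(('250',1,1,.041),('125',-1,1,.0355),('60',1,-1,.0305),('30',-1,-1,.026)):
    dx*=.0465;dy*=.0465; k[nm]=(cx+c*dx-s*dy,cy+s*dx+c*dy,r)
print({a:np.round(b[:2],4) for a,b in k.items()})
Z=6
for n,f,b in(("top","pics/top0.png",(350,95,450,205)),("scene","pics/scene0.png",(75,130,195,215))):
    I=cv2.imread(f); im=cv2.resize(I[b[1]:b[3],b[0]:b[2]],None,fx=Z,fy=Z,interpolation=cv2.INTER_CUBIC)
    for nm,(x,y,r) in k.items():
        for rr,z,col in((r,.034,(0,255,0)),(r-.006,.009,(0,0,255))):
            cv2.polylines(im,[np.round((proj(n,circ(x,y,rr,z))-np.array(b[:2])+.5)*Z).astype(int)],True,col,1)
    q=[[cx+c*u-s*v,cy+s*u+c*v,.026] for u,v in((.098,.098),(.098,-.098),(-.098,-.098),(-.098,.098))]
    cv2.polylines(im,[np.round((proj(n,q)-np.array(b[:2])+.5)*Z).astype(int)],True,(0,255,255),1)
    cv2.imwrite(f"pics/{sys.argv[4]}_{n}.png",im[:600])
E
python3 ov.py .536 -.274 -1.7 d
```

```text
{'250': array([ 0.5839, -0.2289]), '125': array([ 0.4909, -0.2261]), '60': array([ 0.5811, -0.3219]), '30': array([ 0.4881, -0.3191])}
```

View pics/d_top.png

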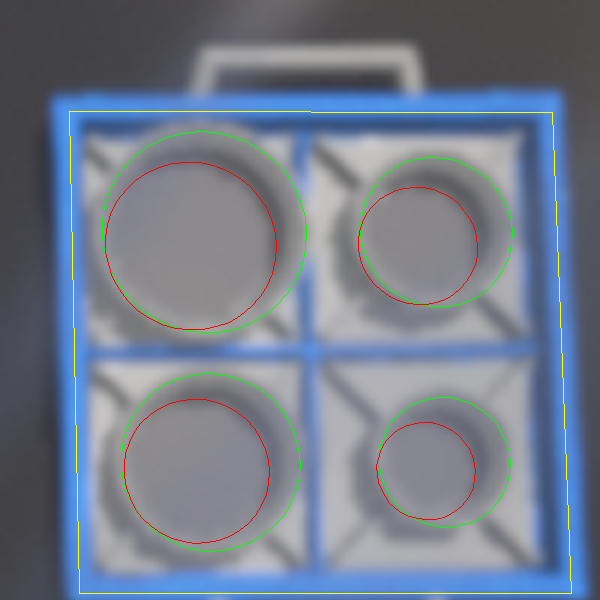

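View pics/d_scene.png

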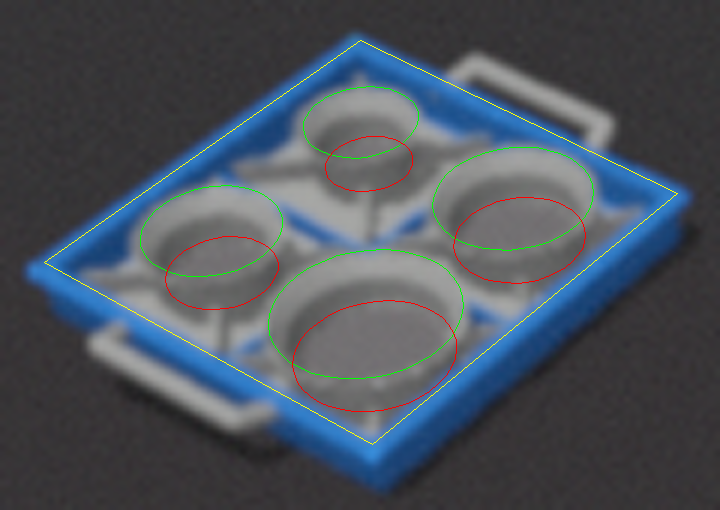

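```bash
python3 -m pendant '[-0.3,0,4,0,0,0,0, -0.8,0,9,0,0,0,0, -1.2,0,14,0,0,0,0, -1.6,0,19,0,0,0,0, -2,0,24,0,0,0,0, -2.4,0,29,0,0,0,0, -2.8,0,33,0,0,0,0, -3,0,36.2,0,0,0,0, -3,0,36.2,0,0,0,0, -3,0,36.2,0,0,0,0]'
python3 - <<'E'
from h import *
cv2.imwrite("pics/e_scene.png",robot.capture("scene")[:,:,::-1])
im=cv2.imread("pics/e_scene.png");cv2.imwrite("pics/e1.png",cv2.resize(im[90:215,75:200],None,fx=4.5,fy=4.5))
go(.488,-.319,.0635)
E
```

```text
t: 5.62
tcp_pos: [0.4874, -0.317, 0.1633]
tcp_rot: [0.003, -2.223, 2.218]
contact_force: [-0.7, 0.9, 0.6]
width: 0.0209
t 5.675 tcp [ 0.4876 -0.3168  0.1637] w 0.020971599408107208 F [1.2322 0.2745 0.4789]
shift cm [-0.0529 10.0229  0.2417]
```

View pics/e1.png

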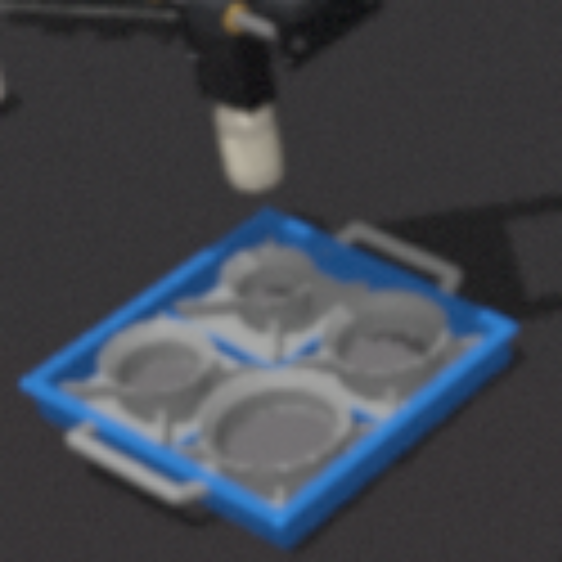

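```bash
python3 - <<'E'
from h import *
p=proj("scene",[[.4876,-.317,.11],[.4876,-.317,.17]]);print(p,(p-[75,90])*4.5)
E
```

```text
[[130.9614 127.5685]
 [127.2539 108.6158]] [[251.8261 169.0584]
 [235.1426  83.7711]]
```

```bash
python3 -m pendant '[0,2,0.2,0,0,0,0, 0,4,0.2,0,0,0,0, 0,6,0.2,0,0,0,0, 0,7.5,0.2,0,0,0,0, 0,8.5,0.2,0,0,0,0, 0,9.2,0.2,0,0,0,0, 0,9.7,0.2,0,0,0,0, 0,9.7,0.2,0,0,0,0]'
python3 - <<'E'
from h import *
go(.488,-.319,.0641)
E
```

```text
t: 6.68
tcp_pos: [0.4883, -0.3203, 0.0681]
tcp_rot: [-0.001, 2.221, -2.221]
contact_force: [-0.6, -0.6, 0.3]
width: 0.021
t 6.675 tcp [ 0.4883 -0.3203  0.0681] w 0.021038660755529088 F [-0.6102 -0.6056  0.2963]
shift cm [ 0.0265  0.3977 -0.1252]
```

```bash
python3 -m pendant '[0,0.2,-0.1,0,0,0,0, 0,0.35,-0.1,0,0,0,0, 0,0.4,-0.1,0,0,0,0, 0,0.4,-0.1,0,0,0,0]'; python3 - <<'E'
from h import *
for n in("scene","top"): cv2.imwrite(f"pics/f_{n}.png",robot.capture(n)[:,:,::-1])
a=cv2.imread("pics/f_scene.png");b=cv2.imread("pics/f_top.png")
cv2.imwrite("pics/f1.png",np.hstack([cv2.resize(a[100:225,75:200],None,fx=3.2,fy=3.2),cv2.resize(b[100:225,340:465],None,fx=3.2,fy=3.2)]))
E
```

```text
t: 7.18
tcp_pos: [0.4883, -0.3192, 0.0641]
tcp_rot: [-0.001, 2.221, -2.221]
contact_force: [0.5, -0.1, -0.3]
width: 0.0211
```

View pics/f1.png

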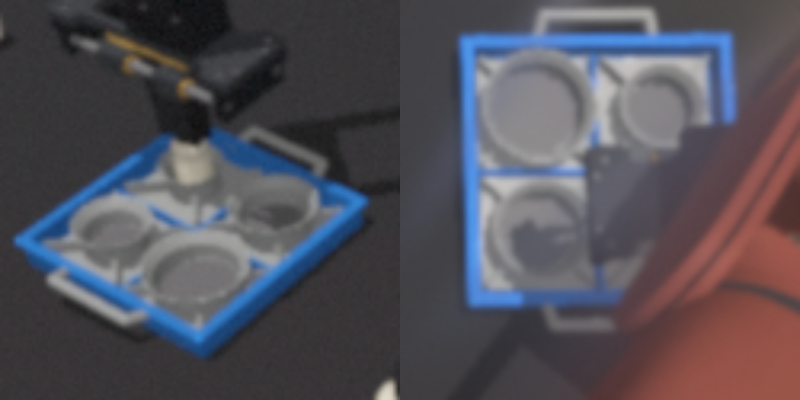

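Bottle_30 is in its cup (scene crop (190,160)), no contact yet. Creep to the floor.

```bash
python3 -m pendant '[0,0.08,0,0,0,0,0, 0,0.08,0,0,0,0,0]'; python3 -m pendant '[0,0.08,0,0,0,0,0, 0,0.08,0,0,0,0,0]'
```

```text
t: 7.52
tcp_pos: [0.4886, -0.3194, 0.064]
tcp_rot: [0.0, 2.22, -2.221]
contact_force: [-1.6, 1.1, 4.5]
width: 0.0214
t: 7.78
tcp_pos: [0.4889, -0.3196, 0.064]
tcp_rot: [0.001, 2.22, -2.221]
contact_force: [-2.4, 2.1, 9.6]
width: 0.0213
```

```bash
python3 -m pendant '[0,-0.1,0,0,0,0,0.6, 0,-0.1,0,0,0,0,0.6, 0,-0.1,0,0,0,0,0.6, 0,-0.1,0,0,0,0,0.6, 0,-1,0,0,0,0,0.6, 0,-4,0,0,0,0,0.6, 0,-9,0,0,0,0,0.6, 0,-14,0,0,0,0,0.6, 0,-14,0,0,0,0,0.6]'
python3 - <<'E'
from h import *
go(.6025,.1985,.2)
E
```

```text
t: 8.9
tcp_pos: [0.4909, -0.3215, 0.2091]
tcp_rot: [0.009, 2.209, -2.225]
contact_force: [0.0, -0.1, -0.7]
width: 0.0521
t 8.9 tcp [ 0.4909 -0.3215  0.2091] w 0.05210471295058288 F [ 0.0369 -0.0925 -0.7221]
shift cm [-11.1807   0.6311 -51.9949]
```

```bash
python3 -m pendant '[-1,0,-5,0,0,0,0.6, -2.3,0,-11,0,0,0,0.8, -3.6,0,-17,0,0,0,0.8, -4.9,0,-23,0,0,0,0.8, -6.3,0,-29,0,0,0,0.8, -7.6,0,-35,0,0,0,0.8, -9,0,-41,0,0,0,0.8, -10.2,0,-47,0,0,0,0.8, -11.4,0,-51.8,0,0,0,0.8, -11.4,0,-51.8,0,0,0,0.8]'
python3 -m pendant '[0,0,0,0,0,0,0.8, 0,0,0,0,0,0,0.8]'
python3 - <<'E'
from h import *
go(.603,.1985,.069)
I={}
for n in("scene","top"):
    I[n]=robot.capture(n)[:,:,::-1]; cv2.imwrite(f"pics/g_{n}.png",I[n])
a,b=I["scene"],I["top"]
cv2.imwrite("pics/g1.png",np.hstack([cv2.resize(a[50:175,75:200],None,fx=3.2,fy=3.2),cv2.resize(a[150:300,200:350],None,fx=400/150,fy=400/150)]))
E
```

```text
t: 10.15
tcp_pos: [0.6014, 0.2023, 0.2014]
tcp_rot: [-0.007, 2.22, -2.219]
contact_force: [-0.1, -1.4, -0.6]
width: 0.0696
t: 10.4
tcp_pos: [0.6018, 0.1975, 0.2022]
tcp_rot: [-0.0, -2.22, 2.221]
contact_force: [-0.5, 0.7, 0.3]
width: 0.0696
t 10.4 tcp [0.6018 0.1975 0.2022] w 0.06963264187876335 F [-0.5237  0.6575  0.3036]
shift cm [-0.1326 13.3201 -0.1047]
```

View pics/g_scene.png

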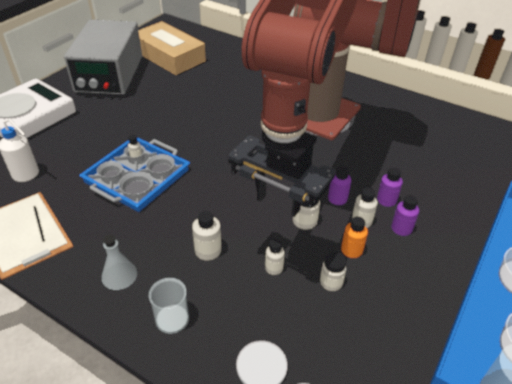

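Bottle_30 stands in its cup at (134,152); the gripper is above bottle_60 (275,258).

```bash
python3 -m pendant '[-0.1,5,-0.1,0,0,0,0.8, -0.1,10,-0.1,0,0,0,0.6, -0.1,12.5,-0.1,0,0,0,0.5, -0.1,13.3,-0.1,0,0,0,0.5, -0.1,13.3,-0.1,0,0,0,0.5, -0.1,13.3,-0.1,0,0,0,0, -0.1,13.3,-0.1,0,0,0,0, -0.1,13.3,-0.1,0,0,0,0, -0.1,13.3,-0.1,0,0,0,0, -0.1,13.3,-0.1,0,0,0,0]'
python3 -m pendant '[0,0,0,0,0,0,0, 0,0,0,0,0,0,0]'
```

```text
t: 11.75
tcp_pos: [0.6039, 0.2, 0.0707]
tcp_rot: [0.002, 2.22, -2.22]
contact_force: [-0.3, -1.0, 6.2]
width: 0.0252
t: 12.0
tcp_pos: [0.6039, 0.2, 0.0707]
tcp_rot: [0.002, 2.22, -2.22]
contact_force: [-0.8, -0.6, 5.5]
width: 0.025
```

```bash
python3 -m pendant '[0,-2,0,0,0,0,0, 0,-6,0,0,0,0,0, 0,-11,0,0,0,0,0, 0,-14,0,0,0,0,0, 0,-14,0,0,0,0,0, 0,-14,0,0,0,0,0]'
python3 - <<'E'
from h import *
go(.581,-.322,.21)
a=robot.capture("scene")[:,:,::-1]; cv2.imwrite("pics/i1.png",cv2.resize(a[130:280,200:350],None,fx=4,fy=4))
E
```

```text
t: 12.75
tcp_pos: [0.6021, 0.1998, 0.2084]
tcp_rot: [0.003, -2.22, 2.221]
contact_force: [0.1, 0.2, -2.9]
width: 0.025
t 12.75 tcp [0.6021 0.1998 0.2084] w 0.025031921760353095 F [ 0.123   0.2336 -2.8821]
shift cm [ 2.1447 -0.1418 52.1762]
```

View pics/i1.png

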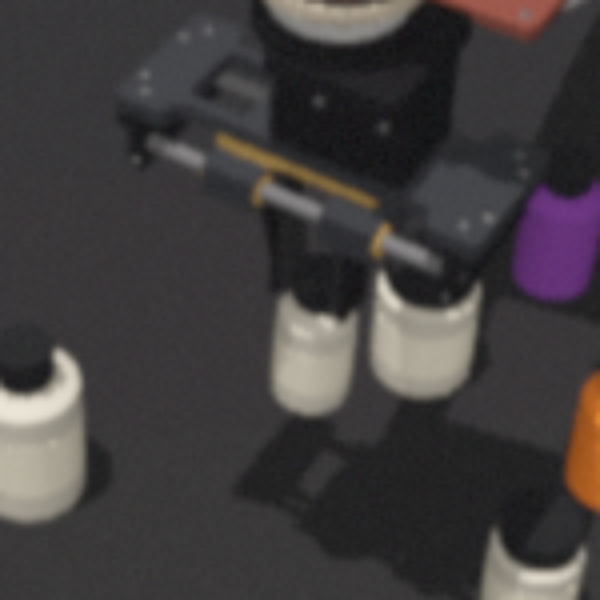

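```bash
python3 -m pendant '[0.2,0,5,0,0,0,0, 0.4,0,11,0,0,0,0, 0.7,0,17,0,0,0,0, 1,0,23,0,0,0,0, 1.2,0,29,0,0,0,0, 1.5,0,35,0,0,0,0, 1.8,0,41,0,0,0,0, 2,0,47,0,0,0,0, 2.1,0,51,0,0,0,0, 2.1,0,52.1,0,0,0,0]'
python3 -m pendant '[0,2,0,0,0,0,0, 0,5,0,0,0,0,0, 0,7,0,0,0,0,0, 0,7,0,0,0,0,0]'
python3 - <<'E'
from h import *
go(.581,-.322,.0797)
a=robot.capture("scene")[:,:,::-1]; cv2.imwrite("pics/j1.png",cv2.resize(a[90:215,75:200],None,fx=4.5,fy=4.5))
E
```

```text
t: 14.05
tcp_pos: [0.5806, -0.3232, 0.2068]
tcp_rot: [0.001, -2.221, 2.216]
contact_force: [-1.0, -0.2, -1.7]
width: 0.0249
t: 14.55
tcp_pos: [0.5808, -0.3186, 0.136]
tcp_rot: [0.008, -2.224, 2.216]
contact_force: [-0.6, 0.7, -1.2]
width: 0.0251
t 14.55 tcp [ 0.5808 -0.3186  0.136 ] w 0.025097151331987668 F [-0.6037  0.7228 -1.2428]
shift cm [-0.045   5.6284  0.3621]
```

View pics/j1.png

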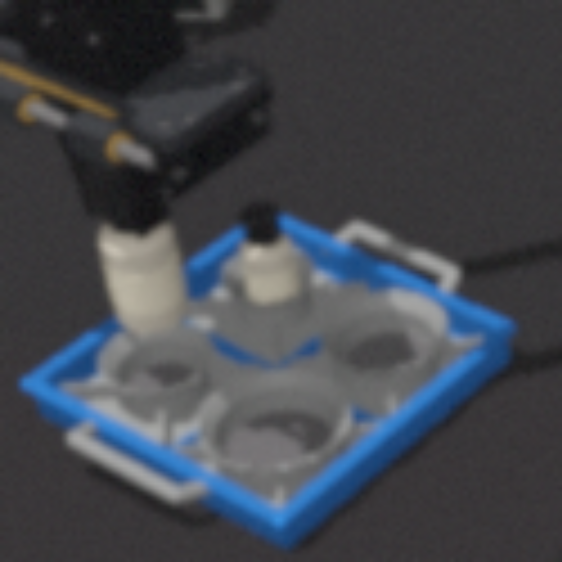

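```bash
python3 -m pendant '[0,2,0,0,0,0,0, 0,2.5,0,0,0,0,0, 0,2.5,0,0,0,0,0, 0,2.5,0,0,0,0,0]'
python3 - <<'E'
from h import *
go(.581,-.322,.0797)
E
```

```text
t: 15.1
tcp_pos: [0.5825, -0.3214, 0.1151]
tcp_rot: [0.0, 2.22, -2.221]
contact_force: [0.1, 0.1, -0.8]
width: 0.0253
t 15.1 tcp [ 0.5825 -0.3214  0.1151] w 0.02528733872510661 F [ 0.0979  0.0867 -0.7593]
shift cm [0.1575 3.5356 0.0532]
```

```bash
python3 -m pendant '[0.1,1,0,0,0,0,0, 0.1,2,0,0,0,0,0, 0.1,2.8,0,0,0,0,0, 0.1,3.3,0,0,0,0,0, 0.1,3.4,0,0,0,0,0]'
python3 -m pendant '[0,0.1,0,0,0,0,0, 0,0.1,0,0,0,0,0]'
python3 -m pendant '[0,0.1,0,0,0,0,0, 0,0.1,0,0,0,0,0]'
```

```text
t: 15.72
tcp_pos: [0.5811, -0.321, 0.0799]
tcp_rot: [0.001, -2.222, 2.221]
contact_force: [0.1, 0.0, -0.2]
width: 0.025
t: 15.98
tcp_pos: [0.5814, -0.3212, 0.0798]
tcp_rot: [-0.0, 2.221, -2.221]
contact_force: [-0.0, 1.2, -0.6]
width: 0.0252
t: 16.23
tcp_pos: [0.5818, -0.3215, 0.0796]
tcp_rot: [0.001, 2.22, -2.221]
contact_force: [-0.2, 1.4, 5.8]
width: 0.025
```

```bash
python3 -m pendant '[0,-0.1,0,0,0,0,0.6, 0,-0.1,0,0,0,0,0.6, 0,-0.1,0,0,0,0,0.6, 0,-0.1,0,0,0,0,0.6, 0,-1,0,0,0,0,0.6, 0,-4,0,0,0,0,0.6, 0,-9,0,0,0,0,0.6, 0,-12,0,0,0,0,0.6, 0,-12,0,0,0,0,0.6]'
python3 - <<'E'
from h import *
go(.355,.304,.2)
I={}
for n in("scene","top"):
    I[n]=robot.capture(n)[:,:,::-1]; cv2.imwrite(f"pics/k_{n}.png",I[n])
a,b=I["scene"],I["top"]
cv2.imwrite("pics/k1.png",np.hstack([cv2.resize(a[90:215,75:200],None,fx=3.2,fy=3.2),cv2.resize(b[180:305,100:225],None,fx=3.2,fy=3.2)]))
E
```

```text
t: 17.35
tcp_pos: [0.5832, -0.3225, 0.2033]
tcp_rot: [0.006, 2.213, -2.223]
contact_force: [-0.4, -0.5, -1.4]
width: 0.0522
t 17.35 tcp [ 0.5832 -0.3225  0.2033] w 0.052151735136693446 F [-0.407  -0.51   -1.3543]
shift cm [ 22.7826  -0.0967 -62.6629]
```

View pics/k1.png

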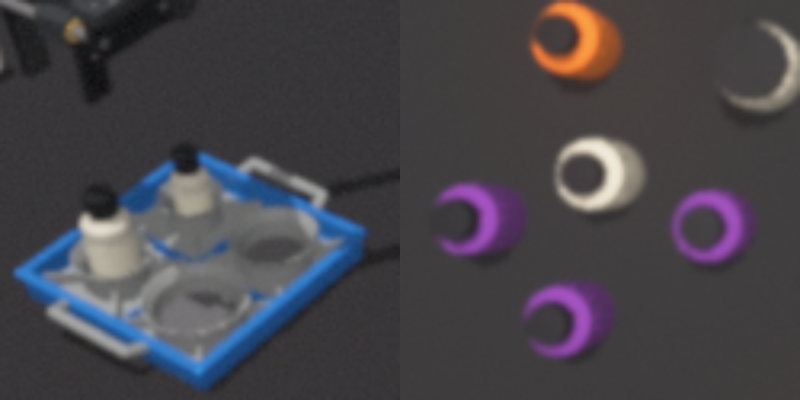

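```bash
python3 -m pendant '[1.6,0,-5,0,0,0,0.7, 3.6,0,-10,0,0,0,0.7, 5.6,0,-15.5,0,0,0,0.7, 7.6,0,-21,0,0,0,0.7, 9.6,0,-26.5,0,0,0,0.7, 11.6,0,-32,0,0,0,0.7, 13.6,0,-37.5,0,0,0,0.7, 15.6,0,-43,0,0,0,0.7, 17.6,0,-48.5,0,0,0,0.7, 19.6,0,-54,0,0,0,0.7]'
python3 -m pendant '[1.5,0,-4.5,0,0,0,0.7, 3,0,-8.6,0,0,0,0.7, 3,0,-8.6,0,0,0,0.7, 3,0,-8.6,0,0,0,0.7, 3,0,-8.6,0,0,0,0.7]'
python3 - <<'E'
from h import *
print(robot.state()['qpos']);go(.357,.306,.083)
a=robot.capture("scene")[:,:,::-1]; cv2.imwrite("pics/l1.png",cv2.resize(a[110:260,300:450],None,fx=4,fy=4))
E
```

```text
t: 18.7
tcp_pos: [0.3829, 0.22, 0.1968]
tcp_rot: [0.003, -2.219, 2.221]
contact_force: [1.0, -0.7, -0.0]
width: 0.0609
t: 19.32
tcp_pos: [0.355, 0.3036, 0.1978]
tcp_rot: [0.0, -2.22, 2.221]
contact_force: [0.6, 0.1, -0.2]
width: 0.0607
[ 0.5386 -0.1455  1.9502 -0.0003  1.3383  2.1104]
t 19.325 tcp [0.355  0.3036 0.1978] w 0.06073688844839379 F [ 0.557   0.1188 -0.2378]
shift cm [-0.2065 11.4806 -0.2478]
```

View pics/l1.png

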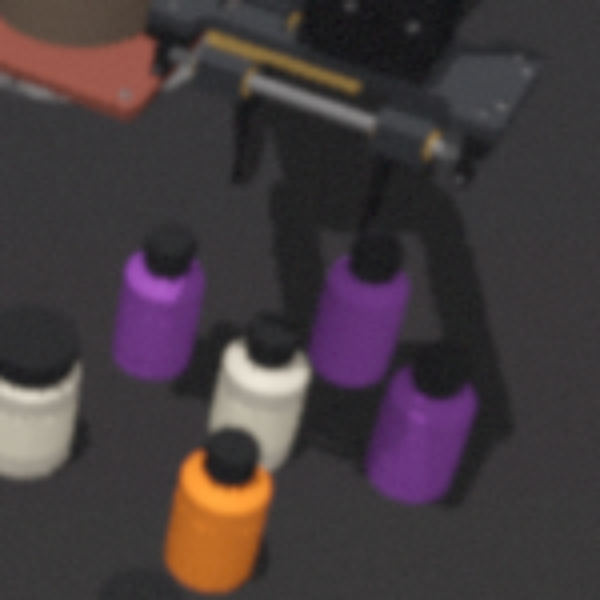

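```bash
python3 - <<'E'
from h import *
# scene cap-top centres (from a3 /3, and this crop)
for nm,p,z in(('125',(368.4,191.6),.1),('125b',(180+567/3-.3,150+130/3-.3),.1),('60',(180+287/3-.3,150+280/3-.3),.086),('250',(180+77/3-.3,150+197/3-.3),.116)): print(nm,ray("scene",p,z))
print(ray("top",(158.8,234.2),.066))
E
```

```text
125 [0.3583 0.3067]
125b [0.3625 0.3092]
60 [0.6033 0.1987]
250 [0.642  0.0424]
[0.3562 0.3062]
```

Estimates agree on (0.357, 0.306). Descend and grip bottle_125.

```bash
python3 -m pendant '[-0.2,4,-0.2,0,0,0,0.7, -0.2,8,-0.2,0,0,0,0.7, -0.2,10.5,-0.2,0,0,0,0.7, -0.2,11.4,-0.2,0,0,0,0.6, -0.2,11.4,-0.2,0,0,0,0, -0.2,11.4,-0.2,0,0,0,0, -0.2,11.4,-0.2,0,0,0,0, -0.2,11.4,-0.2,0,0,0,0, -0.2,11.4,-0.2,0,0,0,0, -0.2,11.4,-0.2,0,0,0,0]'
python3 -m pendant '[0,0,0,0,0,0,0, 0,0,0,0,0,0,0]'
```

```text
t: 20.62
tcp_pos: [0.3578, 0.3071, 0.0857]
tcp_rot: [0.001, 2.221, -2.219]
contact_force: [0.7, -1.0, 5.9]
width: 0.0294
t: 20.88
tcp_pos: [0.3578, 0.3071, 0.0857]
tcp_rot: [0.001, 2.221, -2.219]
contact_force: [-0.8, -0.6, 5.1]
width: 0.0289
```

```bash
python3 -m pendant '[0,-2,0,0,0,0,0, 0,-6,0,0,0,0,0, 0,-11,0,0,0,0,0, 0,-14,0,0,0,0,0, 0,-14,0,0,0,0,0, 0,-14,0,0,0,0,0]'
python3 - <<'E'
from h import *
go(.491,-.226,.22)
a=robot.capture("scene")[:,:,::-1]; cv2.imwrite("pics/m1.png",cv2.resize(a[90:240,300:450],None,fx=4,fy=4))
E
```

```text
t: 21.62
tcp_pos: [0.3561, 0.3063, 0.223]
tcp_rot: [0.003, -2.22, 2.222]
contact_force: [-0.7, -0.4, -0.8]
width: 0.0283
t 21.625 tcp [0.3561 0.3063 0.223 ] w 0.028290869214053303 F [-0.7299 -0.3973 -0.7725]
shift cm [-13.4574   0.3267  53.2403]
```

View pics/m1.png

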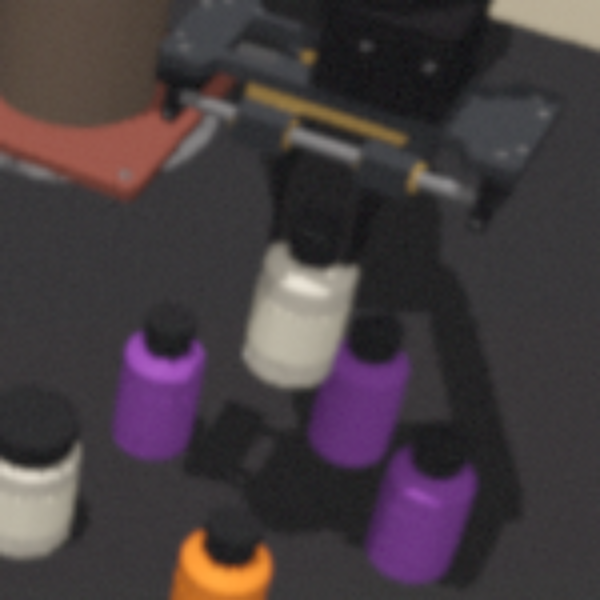

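```bash
python3 -m pendant '[-1,0,4,0,0,0,0, -2.2,0,9,0,0,0,0, -3.6,0,14.5,0,0,0,0, -5,0,20,0,0,0,0, -6.4,0,25.5,0,0,0,0, -7.8,0,31,0,0,0,0, -9.2,0,36.5,0,0,0,0, -10.6,0,42,0,0,0,0, -12,0,47.5,0,0,0,0, -13,0,51.5,0,0,0,0]'
python3 -m pendant '[-0.5,1,1.7,0,0,0,0, -0.5,4,1.7,0,0,0,0, -0.5,6,1.7,0,0,0,0, -0.5,6,1.7,0,0,0,0, -0.5,6,1.7,0,0,0,0]'
python3 - <<'E'
from h import *
go(.491,-.226,.0947)
a=robot.capture("scene")[:,:,::-1]; cv2.imwrite("pics/n1.png",cv2.resize(a[90:215,75:200],None,fx=4.5,fy=4.5))
E
```

```text
t: 22.92
tcp_pos: [0.4864, -0.2101, 0.2221]
tcp_rot: [0.002, -2.221, 2.217]
contact_force: [0.4, 0.6, -0.9]
width: 0.0287
t: 23.55
tcp_pos: [0.4923, -0.2246, 0.1645]
tcp_rot: [-0.002, 2.221, -2.221]
contact_force: [-1.0, 0.1, -1.3]
width: 0.029
t 23.55 tcp [ 0.4923 -0.2246  0.1645] w 0.029017021453459267 F [-1.0005  0.0709 -1.2609]
shift cm [0.1241 6.9796 0.1434]
```

View pics/n1.png

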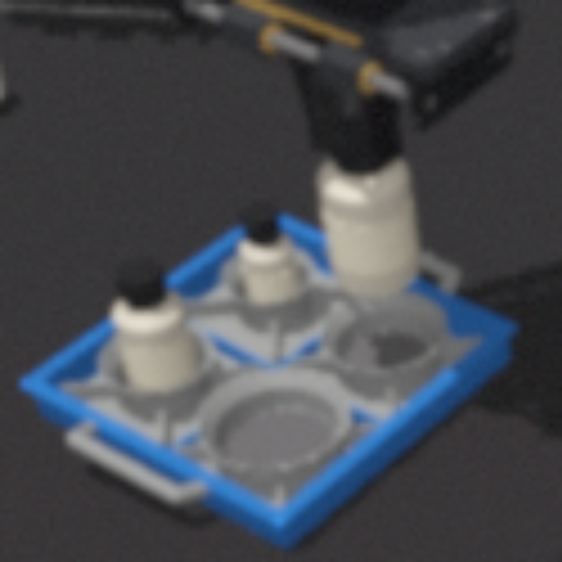

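Bottle_125 hangs upright over its cup (cup at crop (388,345)). Lower it.

```bash
python3 -m pendant '[0.1,2,0.1,0,0,0,0, 0.1,4,0.1,0,0,0,0, 0.1,5.5,0.1,0,0,0,0, 0.1,6.3,0.1,0,0,0,0, 0.1,6.8,0.1,0,0,0,0, 0.1,6.8,0.1,0,0,0,0]'
python3 -m pendant '[0,0.15,0,0,0,0,0, 0,0.15,0,0,0,0,0]'
python3 -m pendant '[0,0.1,0,0,0,0,0, 0,0.1,0,0,0,0,0]'
```

```text
t: 24.35
tcp_pos: [0.4913, -0.2262, 0.0966]
tcp_rot: [-0.001, 2.221, -2.221]
contact_force: [-0.9, 0.1, -2.0]
width: 0.0293
t: 24.6
tcp_pos: [0.4914, -0.2263, 0.0953]
tcp_rot: [-0.0, 2.221, -2.221]
contact_force: [-0.8, -0.3, -1.4]
width: 0.029
t: 24.85
tcp_pos: [0.4917, -0.2266, 0.0947]
tcp_rot: [0.001, 2.22, -2.221]
contact_force: [-0.4, -0.3, 2.9]
width: 0.0289
```

```bash
python3 -m pendant '[0,-0.05,0,0,0,0,0.7, 0,-0.05,0,0,0,0,0.7, 0,-0.05,0,0,0,0,0.7, 0,-0.05,0,0,0,0,0.7, 0,-1,0,0,0,0,0.7, 0,-4,0,0,0,0,0.7, 0,-8,0,0,0,0,0.7, 0,-11,0,0,0,0,0.7, 0,-11,0,0,0,0,0.7]'
python3 -m pendant '[-2,0,-4,0,0,0,0.7, -4.5,0,-8.5,0,0,0,0.7, -7,0,-13,0,0,0,0.7, -9.5,0,-17.5,0,0,0,0.7, -12,0,-22,0,0,0,0.7, -14,0,-25.5,0,0,0,0.7, -15.1,0,-26.8,0,0,0,0.7, -15.1,0,-26.8,0,0,0,0.7, -15.1,0,-26.8,0,0,0,0.7]'
python3 - <<'E'
from h import *
go(.643,.0415,.098)
a=robot.capture("scene")[:,:,::-1]; cv2.imwrite("pics/p1.png",cv2.resize(a[90:290,75:325],None,fx=3,fy=3))
E
```

```text
t: 25.98
tcp_pos: [0.4931, -0.2274, 0.2079]
tcp_rot: [0.006, 2.214, -2.222]
contact_force: [-0.2, 0.6, 0.4]
width: 0.0608
t: 27.1
tcp_pos: [0.6414, 0.0406, 0.2035]
tcp_rot: [0.001, -2.22, 2.221]
contact_force: [-0.4, 0.4, -0.1]
width: 0.0614
t 27.1 tcp [0.6414 0.0406 0.2035] w 0.061436619462746526 F [-0.4364  0.3631 -0.0556]
shift cm [-0.1676 10.5493 -0.1005]
```

View pics/p1.png

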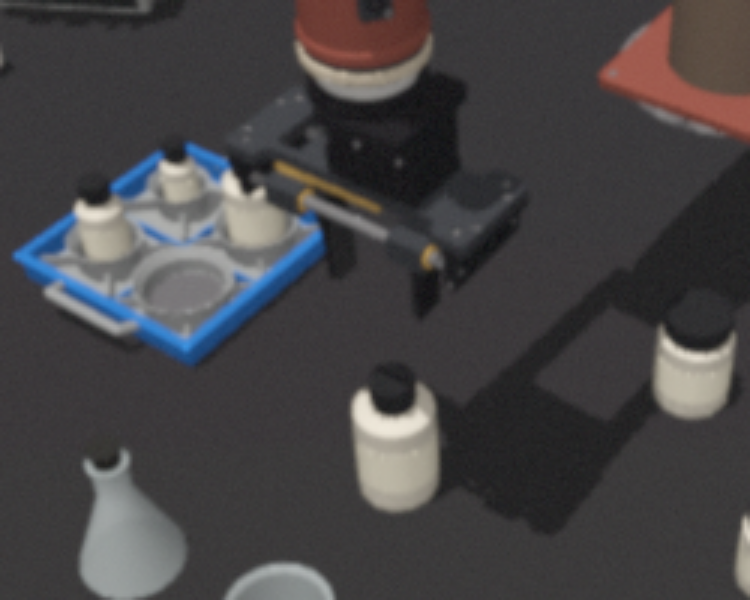

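Three bottles are seated; the gripper is above bottle_250 (crop (395,440)).

```bash
python3 -m pendant '[-0.1,4,-0.1,0,0,0,0.7, -0.1,7,-0.1,0,0,0,0.7, -0.1,9.5,-0.1,0,0,0,0.7, -0.1,10.5,-0.1,0,0,0,0.7, -0.1,10.5,-0.1,0,0,0,0, -0.1,10.5,-0.1,0,0,0,0, -0.1,10.5,-0.1,0,0,0,0, -0.1,10.5,-0.1,0,0,0,0, -0.1,10.5,-0.1,0,0,0,0, -0.1,10.5,-0.1,0,0,0,0]'
python3 -m pendant '[0,0,0,0,0,0,0, 0,0,0,0,0,0,0]'
```

```text
t: 28.4
tcp_pos: [0.6439, 0.0426, 0.1002]
tcp_rot: [0.002, 2.22, -2.221]
contact_force: [0.5, -1.8, 5.4]
width: 0.0328
t: 28.65
tcp_pos: [0.6439, 0.0426, 0.1002]
tcp_rot: [0.002, 2.22, -2.221]
contact_force: [-0.9, -1.6, 5.6]
width: 0.0329
```

```bash
python3 -m pendant '[0,-2,0,0,0,0,0, 0,-6,0,0,0,0,0, 0,-10,0,0,0,0,0, 0,-13,0,0,0,0,0, 0,-13,0,0,0,0,0, 0,-13,0,0,0,0,0]'
python3 - <<'E'
from h import *
go(.584,-.229,.23)
a=robot.capture("scene")[:,:,::-1]; cv2.imwrite("pics/q1.png",cv2.resize(a[90:290,75:325],None,fx=3,fy=3))
E
```

```text
t: 29.4
tcp_pos: [0.6421, 0.0431, 0.2274]
tcp_rot: [0.003, -2.221, 2.22]
contact_force: [-0.5, 0.2, -2.4]
width: 0.0333
t 29.4 tcp [0.6421 0.0431 0.2274] w 0.033277541115222624 F [-0.4688  0.2081 -2.3895]
shift cm [ 5.828  -0.2524 27.2023]
```

View pics/q1.png

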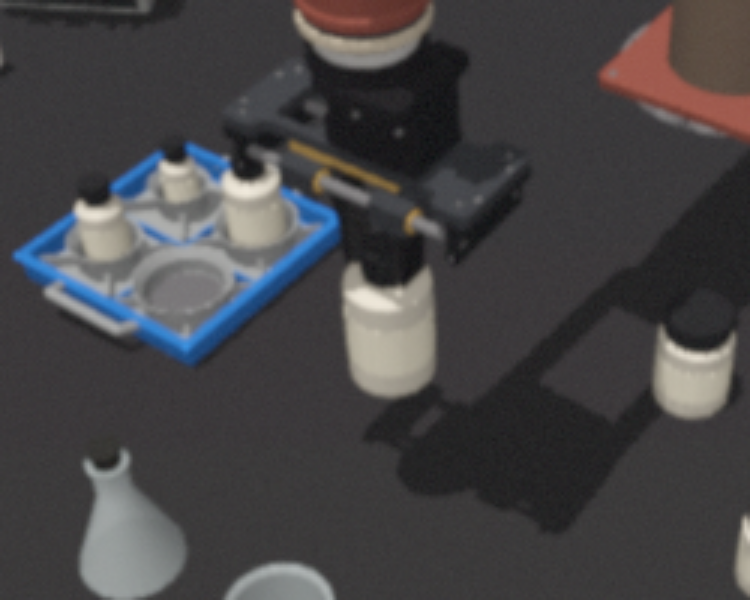

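```bash
python3 -m pendant '[0.7,0,3.5,0,0,0,0, 1.7,0,8,0,0,0,0, 2.8,0,13,0,0,0,0, 3.9,0,18,0,0,0,0, 4.9,0,23,0,0,0,0, 5.6,0,26,0,0,0,0, 5.8,0,27.2,0,0,0,0, 5.8,2,27.2,0,0,0,0, 5.8,4.5,27.2,0,0,0,0, 5.8,4.5,27.2,0,0,0,0]'
python3 -m pendant '[0,0,0,0,0,0,0, 0,0,0,0,0,0,0]'
python3 - <<'E'
from h import *
go(.584,-.229,.1092)
a=robot.capture("scene")[:,:,::-1]; cv2.imwrite("pics/r1.png",cv2.resize(a[90:215,75:200],None,fx=4.5,fy=4.5))
E
```

```text
t: 30.7
tcp_pos: [0.5832, -0.2262, 0.1793]
tcp_rot: [0.01, -2.224, 2.214]
contact_force: [0.6, -0.3, -2.7]
width: 0.0335
t: 30.95
tcp_pos: [0.5861, -0.2289, 0.1852]
tcp_rot: [0.001, 2.219, -2.221]
contact_force: [-0.8, -0.5, -1.9]
width: 0.0331
t 30.95 tcp [ 0.5861 -0.2289  0.1852] w 0.03306656144054658 F [-0.7803 -0.4687 -1.9192]
shift cm [0.2213 7.6037 0.0009]
```

View pics/r1.png

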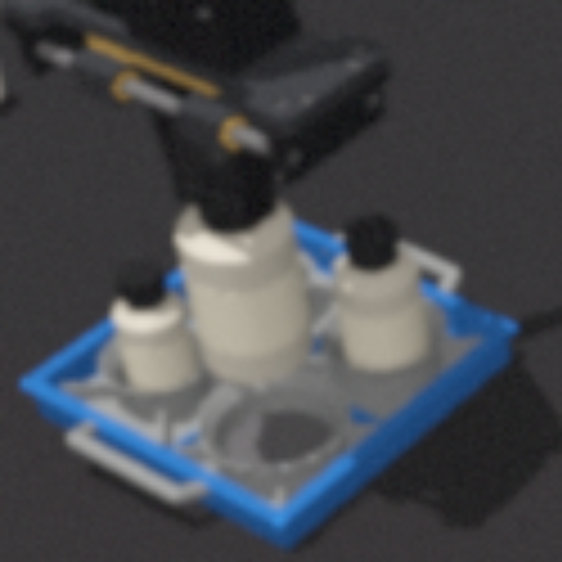

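```bash
python3 -m pendant '[0.15,2,0,0,0,0,0, 0.15,4,0,0,0,0,0, 0.15,5.7,0,0,0,0,0, 0.15,6.7,0,0,0,0,0, 0.15,7.2,0,0,0,0,0, 0.15,7.2,0,0,0,0,0]'
python3 -m pendant '[0,0.25,0,0,0,0,0, 0,0.25,0,0,0,0,0]'
python3 -m pendant '[0,0.1,0,0,0,0,0, 0,0.1,0,0,0,0,0]'
```

```text
t: 31.75
tcp_pos: [0.5833, -0.229, 0.1113]
tcp_rot: [0.002, -2.222, 2.22]
contact_force: [-0.1, -0.2, -1.7]
width: 0.0331
t: 32.0
tcp_pos: [0.5837, -0.2292, 0.1097]
tcp_rot: [-0.0, 2.221, -2.221]
contact_force: [-0.1, 0.0, -2.5]
width: 0.0334
t: 32.25
tcp_pos: [0.5839, -0.2293, 0.1088]
tcp_rot: [-0.0, 2.221, -2.221]
contact_force: [-0.7, 0.5, -1.1]
width: 0.033
```

```bash
python3 -m pendant '[0,0.08,0,0,0,0,0, 0,0.08,0,0,0,0,0]'
python3 -m pendant '[0,0.08,0,0,0,0,0, 0,0.08,0,0,0,0,0]'
```

```text
t: 32.5
tcp_pos: [0.5842, -0.2295, 0.1088]
tcp_rot: [0.001, 2.22, -2.221]
contact_force: [-1.7, -0.1, 4.6]
width: 0.0333
t: 32.75
tcp_pos: [0.5845, -0.2297, 0.1088]
tcp_rot: [0.002, 2.219, -2.221]
contact_force: [-2.5, 0.6, 9.0]
width: 0.0333
```

Seated. Release and retreat clear of the tray.

```bash
python3 -m pendant '[0,-0.12,0,0,0,0,0.7, 0,-0.12,0,0,0,0,0.7, 0,-0.12,0,0,0,0,0.7, 0,-0.12,0,0,0,0,0.7, 0,-1,0,0,0,0,0.7, 0,-4,0,0,0,0,0.7, 0,-8,0,0,0,0,0.7, 0,-12,0,0,0,0,0.7, 0,-12,0,0,0,0,0.7]'
python3 -m pendant '[2,-2,-4,0,0,0,0.7, 5,-2,-9,0,0,0,0.7, 8,-2,-14,0,0,0,0.7, 10,-2,-19,0,0,0,0.7, 11,-2,-23,0,0,0,0.7, 11,-2,-23,0,0,0,0.7, 11,-2,-23,0,0,0,0.7]'
python3 - <<'E'
from h import *
go(.5,0,.2)
I={n:robot.capture(n)[:,:,::-1] for n in("scene","top")}
for n in I: cv2.imwrite(f"pics/z_{n}.png",I[n])
cv2.imwrite("pics/z1.png",np.hstack([cv2.resize(I["scene"][100:225,75:200],None,fx=3.2,fy=3.2),cv2.resize(I["top"][90:215,340:465],None,fx=3.2,fy=3.2)]))
E
```

```text
t: 33.88
tcp_pos: [0.5861, -0.2304, 0.2326]
tcp_rot: [0.008, 2.212, -2.222]
contact_force: [0.3, -0.1, -1.2]
width: 0.0612
t: 34.75
tcp_pos: [0.4736, 0.0005, 0.2467]
tcp_rot: [-0.001, 2.221, -2.222]
contact_force: [0.0, -0.3, 0.8]
width: 0.061
t 34.75 tcp [0.4736 0.0005 0.2467] w 0.06100540205095744 F [ 0.0288 -0.2537  0.7785]
shift cm [-2.6425  4.6647  0.0457]
```

View pics/z1.png

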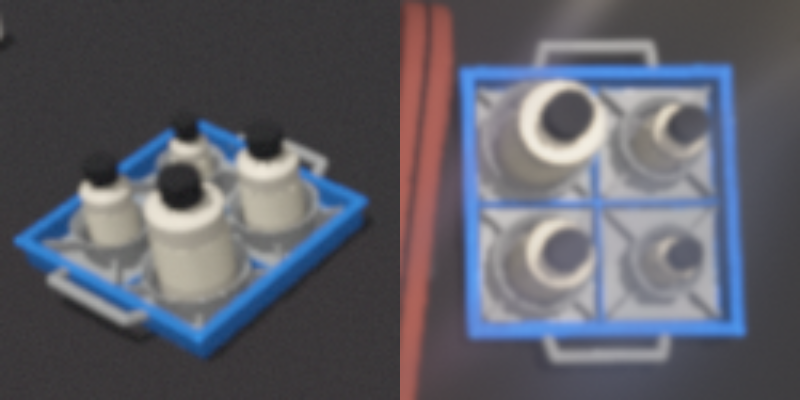

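View pics/z_scene.png

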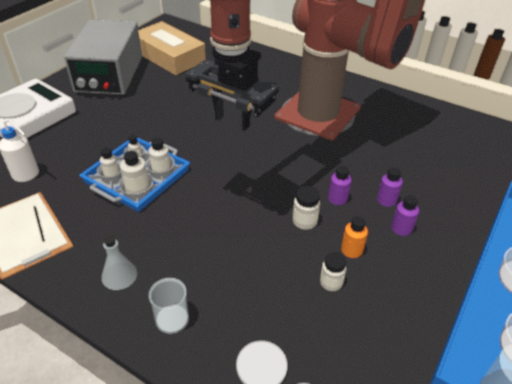

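All four bottles stand upright, each down in its own cup. The jars (306,208) and (333,272) and the coloured bottles stand where they were.

```bash
python3 -c "
from plant import robot
print(robot.finish_job())"
```

```text
the job is handed in; nothing more can be done
None
```

The four narrow-mouth bottles are in the blue carrier, and I handed the job in at about 35 s of the 102 s allowed. I picked each one up by its cap, in the order 30, 60, 125, 250 ml. Each went into its own cup and was lowered until the force reading showed it on the floor, then released.

- **Seating:** the tool stopped 9 mm above its bench grip height for the 30, 60 and 125 ml bottles, which matches the cup floor. The 250 ml stopped at 8.6 mm, close enough to count as seated. Lowering pushed with at most about 10 N.
- **Final pictures:** both cameras show all four bottles upright in their cups, with the gripper well clear. The jars and the purple and orange bottles look unmoved in the scene camera.
- **Disagreements:** the two cameras differed by about 2 to 4 mm in position, and more for the 125 ml bottle, which the orange one partly hid. The reading also showed about 6 N upward while gripping the three larger bottles. Neither affected the placing.

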